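# Slide the sealant tube home into the rack

### The job

One tall tube of sealant has been left standing out on the repair counter. Slide it across the counter, pushing with the fingertips low on its body so that it stays upright, into the one empty bay of the low sealant rack, and on until it stands back against the rack's back plate. Push gently: do not grip, lift or tip the tube, leave the other things where they are, and finish with the hand clear.

Things in the scene. Friction and masses are not known exactly. Their poses are not given: they have to be found in the camera images.
- tube: The loose sealant tube out on the counter: an upright white cylinder 49 mm in diameter, 200 mm tall, paper label with a dark band, thin nozzle on top to 297 mm. About 0.3 to 0.55 kg, evenly spread. Stands on its flat end; friction with the counter 0.5 to 0.7, so a push higher than about 30 mm above the counter can tip it. Origin: centre of its underside, z up the tube.
- empty_bay (a point): The empty bay: the point on the counter (z = 0) where the tube's centre is once home, mid-bay, 1 mm short of the back plate; a brown ring 47 mm across lies there. x points into the bay, square to the back plate, y along the rack. The bay is 71 mm wide, open in front and above, with no floor. Its walls, 3 mm thick and 55 mm tall, end 24.5 mm in front of this point, level with a home tube's near side.
- rack_mid (a point): The low rack fixed on the counter, grey sheet steel, 299 mm long, 50 mm deep: 4 equal bays at 74 mm pitch, back plate 60 mm tall, round 8 mm rail above it 130 mm up. The point: on the counter, middle of the rack's front edge; x into the bays, y along the rack. Three bays each hold one thing that must stay; any of the four may be the empty one.
- stored1: Bystander: a sealant tube like the loose one, standing in a bay of the rack. Origin: centre of its underside.
- stored2: Bystander: a sealant tube like the loose one, standing in a bay of the rack. Origin: centre of its underside.
- stored3: Bystander: a slim blue spray can 50 mm in diameter and 203 mm tall standing in a bay of the rack. Origin: centre of its underside.
- tape: Bystander: a roll of cream tape lying flat, 100 mm across and 36 mm tall. Origin: centre of its underside.
- driver: Bystander: a screwdriver lying on the counter, about 200 mm long and 26 mm thick at the handle, its length along its x axis, handle to -x. Origin: the middle of its length, on the counter.
- meter: Bystander: an orange and black multimeter lying flat, 170 x 82 mm and about 45 mm tall. Origin: centre of its underside.
- fusebox: Bystander: a small cardboard carton 75 x 110 mm and 42 mm tall. Origin: centre of its underside.

How it is judged:
By the outcome, as a careful person would: the job done as asked, in the order asked, and still so for the second after the job is handed in, with the robot touching nothing.
It also fails if it takes over 51 s, if anything falls off the work surface, if the arm or the gripper's body presses on something with over 40 N, if the wrist force passes 120 N, or if a joint passes its speed limit or range.

### The arm

A 6-joint arm with a two-finger parallel gripper is mounted at the origin on the work surface. World frame = base frame: x ahead of the robot, y to its left, z up, the work surface at z = 0. Lengths are in m, angles in rad, forces in N, time in s.
With the tool pointing down it reaches from about 0.25 to 0.775 m from the base axis. Payload 4 kg.
Tool frame: the origin (TCP) lies at the very end of the fingers, on their centre line; the grasp point (between the pads) lies 19 mm behind it; x points along the fingers, y is the direction in which the jaws open and shut, and the axes are right-handed (so a half turn about x gives the same grasp; the last joint's range is limited). The gripper opens to 94 mm and grips with 3 to 60 N. Pads are 16 mm wide; open, the fingers measure 119 mm over their backs; the gripper's body (75 mm by 177 mm) begins 78 mm behind the grasp point.
Start: joints at [-1.433, 0.087, 1.371, -0, 1.684, -0.103], TCP at [0.131, -0.534, 0.206] pointing down, gripper open.
Joint ranges: [-3.1, 3.1], [-0.76, 2.03], [0.27, 2.55], [-1.08, 4.22], [0.17, 2.65], [-2.57, 2.57]. Speed limits (rad/s): [2.79, 2.79, 3.14, 3.14, 3.14, 3.14].

### API

Orientations are given as [roll, pitch, yaw] about the fixed x, y, z axes, in that order (R = Rz(yaw) Ry(pitch) Rx(roll)).
In Python, from bench import robot gives the robot as it stands.
- The arm moves only by the tool carry_out, never from a script. Its argument "targets" is a list of rows, each a list of 5 numbers: the closure, from 0 (fully open) to 1 (shut), then the shift along the tool's x, y, z in cm, then the turn about the tool's x in degrees. In form: [[fingers, tx, ty, tz, turn], ...]. A call has 1 to 20 rows; each row shifts and turns the commanded pose from where the row before left it, along the tool's axes as they then stand; what a row does not reach is not made up. A row lasts 1/10 s, in which the tool goes at most 50 mm and 8.59 degrees, less where a joint would pass 70% of its speed; a pose out of reach is approached as far as the arm can. A call is refused whole if a number of a shift passes 5 or a number of a turn 8.59, either way. A call with a gripper value outside its range is refused whole. The fingers move at their own pace and stop on an object; the grip force is fixed at half the most. Time passes only in rows, so rows that do not move let the fingers close. It gives the time, the measured TCP pose, the force and the opening at its end, in the units of the state.
- robot.get_obs(): the state, without advancing time (a new reading comes with each control period).
- robot.snapshot(name): name is "scene" or "top" or "wrist"; returns a dict with "image" (420x560x3 uint8, red, green, blue), "camera_matrix" (3x3 intrinsics, pixels), "distortion" ([k1, k2, p1, p2, k3] as OpenCV has them; the pictures are not rectified), "pose" (4x4, takes a point from camera to world coordinates). Camera axes: x right, y up, looking along -z (the intrinsics and any distortion apply to the point x, -y, -z); pixel columns grow to the right and rows downward; lengths in m; the calibration is good to about 2 mm. A picture is of the moment at which its call begins. There is no depth.
- robot.close_job(): hands the job in, once; it reports no verdict.
The state is a dict: "time": time; "joint_positions": joint angles; "qvel": joint speeds; "joint_torque": joint torques, N m; "tool_pos": TCP position; "ee_rot": TCP orientation; "wrist_force": force on the tool from outside, world axes, zero at the start; "wrist_torque": the same for the moment, N m; "width": finger opening in m.
Only numpy, scipy, OpenCV 4.12 (cv2) and the standard library are available. Lean on these libraries where they do the work, as an engineer would, in place of code of your own. Each camera call takes 0.05 s, during which the arm holds its last target. There are 200 camera calls.

## Working session

There is one attempt and no reset: what is moved stays moved. The work goes in short steps, Python scripts to look and compute and a tool call to move; the robot and the scene stay as the last step left them, time stands still between calls to the robot, and variables do not carry over. Pictures are saved under pics/ and viewed, about 8 in all and at most 12, crops included, and the job is handed in when it is done.

Besides the shell and the picture viewer there is one more tool, called as name([rows], argument=value, ...), one row to a line, values as JSON. carry_out: Moves the arm, as the interface text tells. Its arguments: {"type":"object","properties":{"targets":{"type":"array","items":{"type":"array","items":{"type":"number"}}}},"required":["targets"]}

```bash
mkdir -p pics; cat > h.py <<'E'
import numpy as np, cv2
from bench import robot
def snap(n,f):
    s=robot.snapshot(n); cv2.imwrite('pics/'+f+'.png',s['image'][:,:,::-1]); np.savez('pics/'+f,K=s['camera_matrix'],d=s['distortion'],P=s['pose']); return s
def ray(f,uv):
    s=np.load('pics/'+f+'.npz'); p=cv2.undistortPoints(np.array([[uv]],float),s['K'],np.array(s['d'],float))[0,0]
    P=s['P']; return P[:3,3],P[:3,:3]@np.array([p[0],-p[1],-1])
def at(f,uv,z=0):
    o,d=ray(f,uv); return o+d*(z-o[2])/d[2]
def proj(f,X):
    s=np.load('pics/'+f+'.npz'); P=s['P']; c=(np.atleast_2d(X)-P[:3,3])@P[:3,:3]; c=c*[1,-1,-1]
    return cv2.projectPoints(c,np.zeros(3),np.zeros(3),s['K'],np.array(s['d'],float))[0][:,0]
E
python3 - <<'E'
from h import *
a=snap('scene','s0');b=snap('top','t0')
print(a['pose'],b['pose'],a['camera_matrix'],b['camera_matrix'],b['distortion'])
o=robot.get_obs();print(o)
E
```

```text
[[-7.56734638e-01 -5.59107504e-01  3.38749887e-01  8.59855673e-01]
 [ 6.53721502e-01 -6.47955761e-01  3.90898362e-01  3.83571665e-01]
 [ 9.40733586e-04  5.17254415e-01  8.55831166e-01  8.35079987e-01]
 [ 0.00000000e+00  0.00000000e+00  0.00000000e+00  1.00000000e+00]] [[ 5.30436102e-04  9.95630666e-01 -9.33771731e-02  4.48089108e-01]
 [-9.99993074e-01  8.72090154e-04  3.61809273e-03 -6.41950575e-04]
 [ 3.68371739e-03  9.33746073e-02  9.95624233e-01  1.19137650e+00]
 [ 0.00000000e+00  0.00000000e+00  0.00000000e+00  1.00000000e+00]] [[393.03978241   0.         287.03874815]
 [  0.         393.03978241 211.37130099]
 [  0.           0.           1.        ]] [[475.51527161   0.         281.27215511]
 [  0.         475.51527161 205.81222776]
 [  0.           0.           1.        ]] [-0.06381853  0.          0.          0.          0.        ]
{'time': 0.1, 'joint_positions': array([-1.43312268e+00,  8.79208950e-02,  1.37209805e+00, -5.16170099e-07,
        1.68358824e+00, -1.03091609e-01]), 'qvel': array([ 1.58004212e-03, -3.52509848e-05, -5.39579240e-03, -1.52595374e-03,
        1.63502134e-03, -8.08925026e-04]), 'joint_torque': array([ 2.15696295e-03, -3.41251624e+01, -3.03302336e+01,  7.20179407e-02,
        3.03737854e-02, -1.00689392e-04]), 'tool_pos': array([ 0.13107757, -0.53364865,  0.20440203]), 'ee_rot': array([-1.67363328,  1.5687818 ,  1.70872457]), 'wrist_force': array([-0.14744259,  0.60967414,  0.0318308 ]), 'wrist_torque': array([ 0.01526343, -0.01016509, -0.0096063 ]), 'width': 0.09371399576288286}
```

View pics/t0.png

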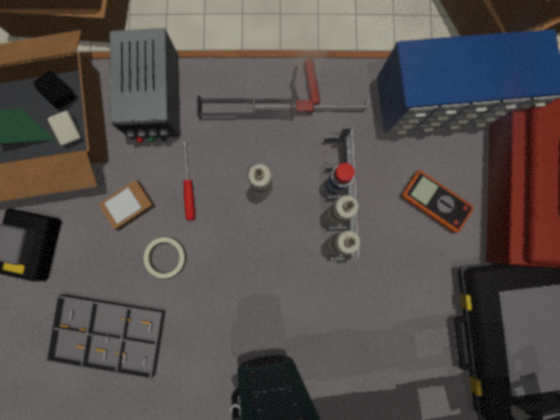

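View pics/s0.png

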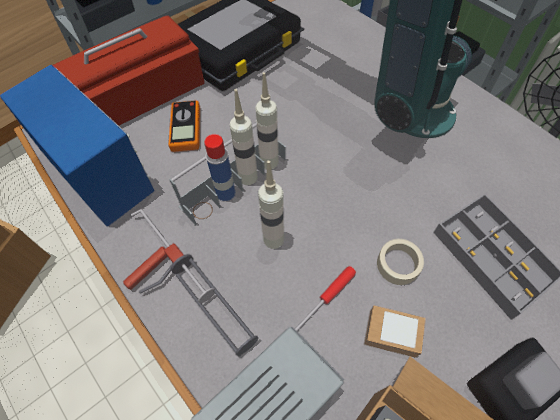

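The tube stands near (260,177) in the top view. The rack is at its right with the back plate at column ~352, opening to the left (+y). The far bay (row ~147) is empty. In the scene view the ring is near (203,211). I'll enlarge both.

```bash
python3 - <<'E'
import cv2,numpy as np
t=cv2.imread('pics/t0.png')[120:270,230:370];s=cv2.imread('pics/s0.png')[130:260,160:300]
t=cv2.resize(t,None,fx=4,fy=4,interpolation=2);s=cv2.resize(s,None,fx=5,fy=5,interpolation=2)
for im,f,x0,y0 in((t,4,230,120),(s,5,160,130)):
    for u in range(0,im.shape[1],20*f): cv2.putText(im,str(x0+u//f),(u,10),0,.4,(0,255,255));cv2.line(im,(u,12),(u,20),(0,255,255))
    for v in range(0,im.shape[0],20*f): cv2.putText(im,str(y0+v//f),(0,v+4),0,.4,(0,255,255))
cv2.imwrite('pics/tz.png',t);cv2.imwrite('pics/sz.png',s[:600])
E
```

```text
(no output)
```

View pics/tz.png

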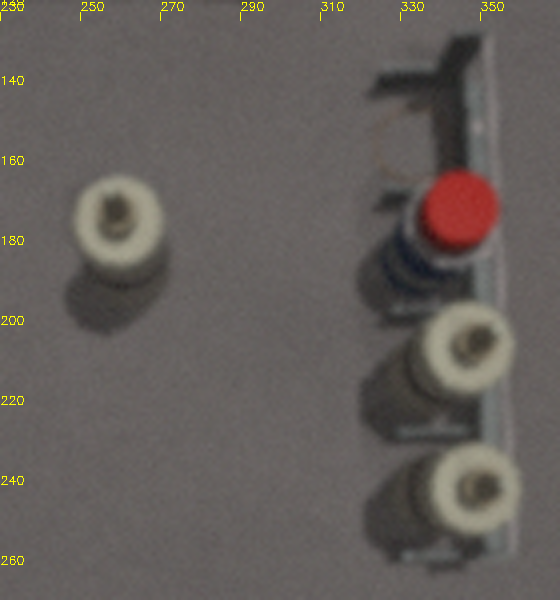

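View pics/sz.png

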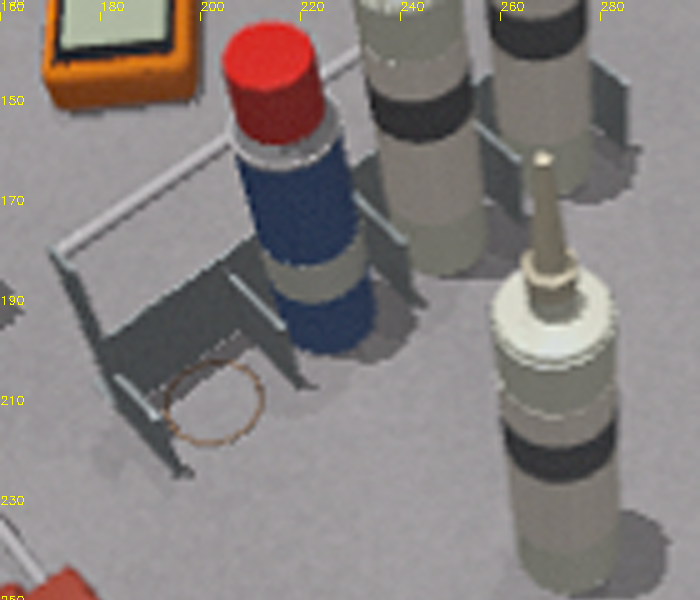

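```bash
python3 - <<'E'
from h import *
print('ring',at('s0',(202.8,210.4)),at('t0',(332,155.5)))
print('ring ext s',[at('s0',p)[:2] for p in[(193,210.4),(212.8,210.4)]])
for p in[(196.6,225),(221.4,207.4),(243,191),(264,173)]:print('wall',at('s0',p)[:2])
print('tube top',at('t0',(259.5,175),.2))
# scene top face: ellipse centre crop (553,318)
print('tube top s',at('s0',(160+553/5,130+318/5),.2))
print('rail/back top', at('t0',(351,128.5),.13), at('t0',(358,258),.13))
from scipy.optimize import least_squares
# silhouette of base in scene: crop left edge x518@y560,right edge 620@y540,bottom (568,591)
th=np.linspace(0,2*np.pi,361)
def ext(c):
    q=proj('s0',np.c_[c[0]+.0245*np.cos(th),c[1]+.0245*np.sin(th),0*th]); return q[:,0].min(),q[:,0].max(),q[:,1].max()
r=least_squares(lambda c:np.array(ext(c))-[160+519/5,160+618/5,130+591/5],[.5,.05]);print('tube base',r.x,r.fun)
t=robot.get_obs();print(t['tool_pos'])
from scipy.spatial.transform import Rotation as R
print(R.from_euler('xyz',t['ee_rot']).as_matrix())
E
```

```text
ring [ 0.68676195 -0.13744662  0.        ] [ 0.68861614 -0.13407772  0.        ]
ring ext s [array([ 0.70550013, -0.15361979]), array([ 0.66770603, -0.12099972])]
wall [ 0.72214924 -0.11282067]
wall [ 0.64619339 -0.11404794]
wall [ 0.57495955 -0.11792642]
wall [ 0.49796905 -0.12724383]
tube top [0.60624343 0.04167088 0.2       ]
tube top s [0.60629071 0.04213613 0.2       ]
rail/back top [ 0.72520469 -0.16373266  0.13      ] [ 0.43111751 -0.17533673  0.13      ]
tube base [0.60350892 0.03940547] [-0.38030676  0.3800764  -0.01096972]
[ 0.13107757 -0.53364865  0.20440203]
[[-2.76980453e-04  2.38445545e-01 -9.71155829e-01]
 [ 1.99539829e-03 -9.71153802e-01 -2.38445617e-01]
 [-9.99997971e-01 -2.00388745e-03 -2.06803213e-04]]
```

carry_out([
  [0, -4, 0, 0, 0],
  [0, -4, 0, 0, 0],
  [0, -4, 0, 0, 0],
  [0, -4, 0, 0, 0],
  [0, 0, 0, 0, 0],
])

```text
time: 0.6
tool_pos: [0.1314, -0.5354, 0.3722]
ee_rot: [1.471, 1.559, -1.43]
wrist_force: [0.4, 0.5, 0.6]
width: 0.0938
```

carry_out([
  [0, 0, -2.7, -2.8, 0],
  [0, 0, -2.7, -2.8, 0],
  [0, 0, -2.7, -2.8, 0],
  [0, 0, -2.7, -2.8, 0],
  [0, 0, -2.7, -2.8, 0],
  [0, 0, -2.7, -2.8, 0],
  [0, 0, -2.7, -2.8, 0],
  [0, 0, -2.7, -2.8, 0],
  [0, 0, -2.7, -2.8, 0],
  [0, 0, -2.7, -2.8, 0],
  [0, 0, -2.7, -2.8, 0],
  [0, 0, -2.7, -2.8, 0],
  [0, 0, -2.7, -2.8, 0],
  [0, 0, -2.7, -2.8, 0],
  [0, 0, -2.7, -2.8, 0],
  [0, 0, -2.7, -2.8, 0],
  [0, 0, -2.7, -2.8, 0],
  [0, 0, -2.7, -2.8, 0],
  [0, 0, -2.7, -2.8, 0],
  [0, 0, 0, 0, 0],
])

```text
time: 2.6
tool_pos: [0.5265, 0.0943, 0.3619]
ee_rot: [-0.394, 1.565, 2.994]
wrist_force: [0.0, -0.5, -0.3]
width: 0.0937
```

carry_out([
  [0, 0, 0, 0, -7],
  [0, 0, 0, 0, -7],
  [0, 0, 0, 0, -7],
  [0, 0, 0, 0, 0],
  [0, 0, 0, 0, 0],
])

```text
time: 3.1
tool_pos: [0.5251, 0.0903, 0.3649]
ee_rot: [-0.213, 1.57, -2.751]
wrist_force: [0.1, 0.4, 0.4]
width: 0.0941
```

```bash
cat >> h.py <<'E'
from scipy.spatial.transform import Rotation as R
def st():
    t=robot.get_obs(); M=R.from_euler('xyz',t['ee_rot']).as_matrix(); print(t['time'],t['tool_pos'],'F',t['wrist_force'],'ydir',M[:,1],'q',t['joint_positions'].round(2)); return t['tool_pos'],M
def rel(X):
    p,M=st(); print('shift cm',(M.T@(np.array(X)-p)*100).round(2))
E
python3 - <<'E'
from h import *
snap('scene','s1'); rel([.545,.126,.1])
E
```

```text
3.15 [0.52517376 0.09040833 0.36509758] F [0.10247183 0.61923985 0.29553264] ydir [ 5.68326283e-01 -8.22803269e-01 -1.31728137e-04] q [ 0.06  0.07  1.07 -0.    2.    1.03]
shift cm [26.51 -1.8  -3.67]
```

View pics/s1.png

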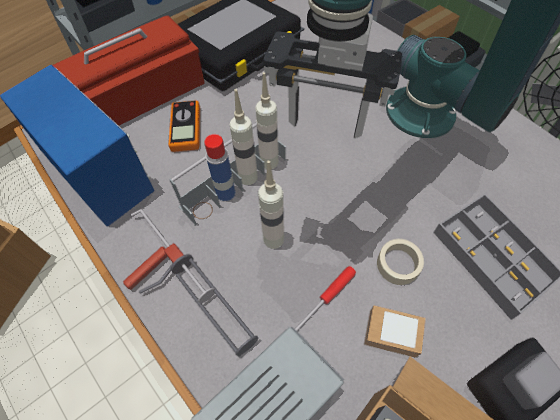

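The view shows the gripper at (335,60) as a wide bar along the jaw axis with long fingers; I need a closer look at how far the bar overhangs the fingers.

```bash
python3 - <<'E'
from h import *
snap('wrist','w1')
im=cv2.imread('pics/s1.png')[0:150,250:410]; im=cv2.resize(im,None,fx=2.5,fy=2.5,interpolation=2)
w=cv2.imread('pics/w1.png'); w=cv2.resize(w,(400,300))
cv2.imwrite('pics/c1.png',np.vstack([im[:,:400][:300],w]) if im.shape[1]>=400 else im); print(im.shape)
# gripper body box corners projection to check which axis is 177
p,M=st()
for a in[(-.097,s*y,t*z) for y,z in((.0885,.0375),) for s in(-1,1) for t in(-1,1)]: print(a,(proj('s1',p+M@np.array(a))[0]-[250,0])*2.5)
s=np.load('pics/w1.npz');print(M.T@(s['P'][:3,3]-p),M.T@s['P'][:3,:3])
E
```

```text
(375, 400, 3)
3.2 [0.52524693 0.0905212  0.36521692] F [-0.618734   -0.12473619  0.16940743] ydir [ 5.68807566e-01 -8.22470639e-01 -4.36323057e-05] q [ 0.06  0.07  1.07 -0.    2.    1.03]
(-0.097, -0.0885, -0.0375) [350.39736024 277.33742163]
(-0.097, -0.0885, 0.0375) [363.86817687 188.1373251 ]
(-0.097, 0.0885, -0.0375) [ 31.71476178 218.63060389]
(-0.097, 0.0885, 0.0375) [ 67.47577006 136.57978387]
[-0.17972119 -0.00079763 -0.0725101 ] [[-6.20241771e-05  2.49756950e-01 -9.68308557e-01]
 [ 9.99999320e-01  1.14312074e-03  2.30792357e-04]
 [ 1.16453559e-03 -9.68307885e-01 -2.49756851e-01]]
```

View pics/c1.png

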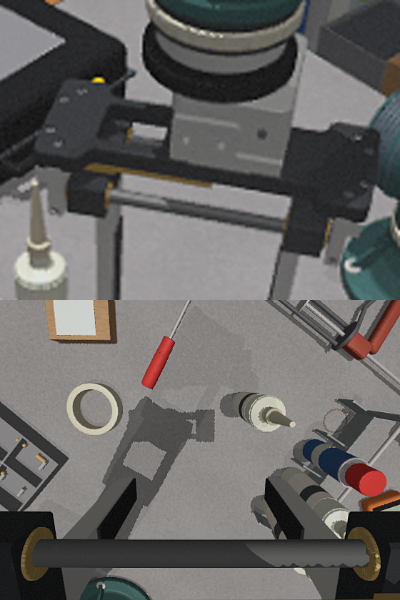

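carry_out([
  [0.73, 0, 1.8, 3.4, 0],
  [0.73, 0, 1.8, 3.4, 0],
  [0.73, 0, 1.8, 3.4, 0],
  [0.73, 0, 1.8, 3.4, 0],
  [0.73, 0, 1.8, 3.4, 0],
  [0.73, 0, 1.8, 3.4, 0],
  [0.73, 0, 1.8, 3.4, 0],
  [0.73, 0, 1.8, 3.4, 0],
  [0.73, 0, 1.8, 3.4, 0],
  [0.73, 0, 1.8, 3.4, 0],
  [0.73, 0, 1.8, 3.4, 0],
  [0.73, 0, 1.8, 3.4, 0],
  [0.73, 0, 1.8, 3.4, 0],
  [0.73, 0, 1.8, 3.4, 0],
  [0.73, 0, 1.8, 3.4, 0],
  [0.73, 0, 1.8, 3.4, 0],
  [0.73, 0, 1.8, 3.4, 0],
  [0.73, 0, 1.8, 3.4, 0],
  [0.73, 0, 1.8, 3.4, 0],
  [0.73, 0, 1.8, 3.4, 0],
])

```text
time: 5.2
tool_pos: [0.1714, -0.594, 0.3654]
ee_rot: [1.108, 1.571, -1.428]
wrist_force: [-0.8, 0.5, 0.1]
width: 0.0255
```

carry_out([
  [0.73, 0, 0, 0, -7.8],
  [0.73, 0, 0, 0, -7.8],
  [0.73, 0, 0, 0, -7.8],
  [0.73, 0, 0, 0, -7.8],
  [0.73, 0, 0, 0, -7.8],
  [0.73, 0, 0, 0, -7.8],
  [0.73, 0, 0, 0, -7.8],
  [0.73, 0, 0, 0, -7.8],
  [0.73, 0, 0, 0, -7.8],
  [0.73, 0, 0, 0, 0],
])

```text
time: 6.2
tool_pos: [0.1723, -0.5927, 0.3654]
ee_rot: [-2.722, 1.571, 2.251]
wrist_force: [-0.1, -0.7, -0.1]
width: 0.0253
```

```bash
python3 - <<'E'
from h import *
p,M=st();print(M)
E
```

```text
6.2 [ 0.17232622 -0.59273212  0.36538304] F [-0.05610924 -0.70696364 -0.11102834] ydir [ 9.66326989e-01  2.57317210e-01 -6.63401966e-05] q [-1.38  0.28  0.84 -0.    2.03 -1.64]
[[-1.02330678e-04  9.66326989e-01  2.57317199e-01]
 [ 1.26476965e-04  2.57317210e-01 -9.66326983e-01]
 [-9.99999987e-01 -6.63401966e-05 -1.48549549e-04]]
```

carry_out([
  [0.73, 0, 0, 3, 0],
  [0.73, 0, 0, 3, 0],
  [0.73, 0, 0, 3, 0],
  [0.73, 0, 0, 3, 0],
  [0.73, 0, 0, 3, 0],
  [0.73, 0, 0, 3, 0],
  [0.73, 0, 0, 3, 0],
  [0.73, 0, 0, 3, 0],
  [0.73, 0, 0, 0, 0],
])

```text
time: 7.1
tool_pos: [0.2176, -0.7657, 0.32]
ee_rot: [0.026, 1.517, -1.287]
wrist_force: [-0.3, 0.3, 0.2]
width: 0.0255
```

```bash
python3 - <<'E'
from h import *
p,M=st();print(M)
E
```

```text
7.1 [ 0.21756612 -0.76567636  0.32002645] F [-0.30097956  0.33659155  0.16946474] ydir [0.96682626 0.25543106 0.00139583] q [-1.37  0.73  0.28  0.    2.08 -1.62]
[[ 0.01513095  0.96682626  0.25498633]
 [-0.05181519  0.25543106 -0.96543781]
 [-0.99854206  0.00139583  0.0539612 ]]
```

carry_out([
  [0.73, -1.5, 0, 3, 0],
  [0.73, -1.5, 0, 3, 0],
  [0.73, -1.5, 0, 3, 0],
  [0.73, -1.5, 0, 3, 0],
  [0.73, 0, 0, 0, 0],
])

```text
time: 7.6
tool_pos: [0.2231, -0.7909, 0.3359]
ee_rot: [0.014, 1.42, -1.296]
wrist_force: [0.1, 0.8, 0.3]
width: 0.0254
```

```bash
python3 - <<'E'
from h import *
p,M=st();print(M)
E
```

```text
7.6 [ 0.22310699 -0.79090446  0.33590486] F [0.09366487 0.77242404 0.31326588] ydir [0.9659862  0.25858524 0.00208197] q [-1.37  0.71  0.27  0.01  2.   -1.62]
[[ 0.0408321   0.9659862   0.25534956]
 [-0.14457475  0.25858524 -0.95510827]
 [-0.98865104  0.00208197  0.15021579]]
```

carry_out([
  [0.73, -1.5, 0, 3, 0],
  [0.73, -1.5, 0, 3, 0],
  [0.73, -1.5, 0, 3, 0],
  [0.73, -1.5, 0, 3, 0],
  [0.73, -1.5, 0, 3, 0],
  [0.73, -1.5, 0, 3, 0],
  [0.73, -1.5, 0, 3, 0],
  [0.73, -1.5, 0, 3, 0],
  [0.73, 0, 0, 0, 0],
])

```text
time: 8.5
tool_pos: [0.2307, -0.8281, 0.3842]
ee_rot: [0.012, 1.238, -1.297]
wrist_force: [1.5, 0.3, 0.8]
width: 0.0255
```

```bash
python3 - <<'E'
from h import *
p,M=st();print(M)
E
```

```text
8.5 [ 0.23065962 -0.82811406  0.38423792] F [1.54040162 0.33775069 0.78370908] ydir [0.96579568 0.25927307 0.00402332] q [-1.38  0.67  0.27  0.03  1.87 -1.63]
[[ 0.08828779  0.96579568  0.24381136]
 [-0.31420525  0.25927307 -0.91326477]
 [-0.94524088  0.00402332  0.32634872]]
```

carry_out([
  [0.73, -1.5, 0, 3, 0],
  [0.73, -1.5, 0, 3, 0],
  [0.73, -1.5, 0, 3, 0],
  [0.73, -1.5, 0, 3, 0],
  [0.73, -1.5, 0, 3, 0],
  [0.73, -1.5, 0, 3, 0],
  [0.73, 0, 0, 0, 0],
])

```text
time: 9.2
tool_pos: [0.2329, -0.8423, 0.4409]
ee_rot: [0.011, 1.101, -1.298]
wrist_force: [-0.0, -0.3, 0.3]
width: 0.0251
```

```bash
python3 - <<'E'
from h import *
p,M=st();print(M); rel([.30,-.25,.40]); print(M.T@np.array([.30-.545-.0,-.25-.16,0])*-100)
E
```

```text
9.2 [ 0.23293953 -0.84231374  0.44092515] F [-0.03925728 -0.33848425  0.33589101] ydir [0.9656428  0.25982172 0.00516323] q [-1.38  0.62  0.27  0.04  1.78 -1.63]
[[ 0.12216656  0.9656428   0.22936721]
 [-0.436324    0.25982172 -0.86146041]
 [-0.89145763  0.00516323  0.45307466]]
9.2 [ 0.23293953 -0.84231374  0.44092515] F [-0.03925728 -0.33848425  0.33589101] ydir [0.9656428  0.25982172 0.00516323] q [-1.38  0.62  0.27  0.04  1.78 -1.63]
shift cm [-21.38  21.84 -51.34]
[-14.89620332  34.31093923 -29.70038007]
```

carry_out([
  [0.73, -1.35, 1.35, -3.2, 0],
  [0.73, -1.35, 1.35, -3.2, 0],
  [0.73, -1.35, 1.35, -3.2, 0],
  [0.73, -1.35, 1.35, -3.2, 0],
  [0.73, -1.35, 1.35, -3.2, 0],
  [0.73, -1.35, 1.35, -3.2, 0],
  [0.73, -1.35, 1.35, -3.2, 0],
  [0.73, -1.35, 1.35, -3.2, 0],
  [0.73, -1.35, 1.35, -3.2, 0],
  [0.73, -1.35, 1.35, -3.2, 0],
  [0.73, -1.35, 1.35, -3.2, 0],
  [0.73, -1.35, 1.35, -3.2, 0],
  [0.73, -1.35, 1.35, -3.2, 0],
  [0.73, -1.35, 1.35, -3.2, 0],
  [0.73, -1.35, 1.35, -3.2, 0],
  [0.73, -1.35, 1.35, -3.2, 0],
  [0.73, 0, 0, 0, 0],
])

```text
time: 10.9
tool_pos: [0.2988, -0.2474, 0.4029]
ee_rot: [0.017, 1.104, -1.284]
wrist_force: [-0.1, -0.7, 0.4]
width: 0.0253
```

```bash
python3 - <<'E'
from h import *
p,M=st();print(M); rel([.56,.15,.40])
E
```

```text
10.9 [ 0.29879345 -0.24741783  0.40293083] F [-0.05441864 -0.68736323  0.41166196] ydir [0.96346216 0.26773021 0.00782284] q [-0.57 -0.5   1.53 -0.3   1.74 -0.95]
[[ 0.12730548  0.96346216  0.23565648]
 [-0.43203783  0.26773021 -0.86119908]
 [-0.89282509  0.00782284  0.45033562]]
10.9 [ 0.29879345 -0.24741783  0.40293083] F [-0.05441864 -0.68736323  0.41166196] ydir [0.96346216 0.26773021 0.00782284] q [-0.57 -0.5   1.53 -0.3   1.74 -0.95]
shift cm [-13.58  35.8  -28.2 ]
```

carry_out([
  [0.73, -1, 2.55, -2, 0],
  [0.73, -1, 2.55, -2, 0],
  [0.73, -1, 2.55, -2, 0],
  [0.73, -1, 2.55, -2, 0],
  [0.73, -1, 2.55, -2, 0],
  [0.73, -1, 2.55, -2, 0],
  [0.73, -1, 2.55, -2, 0],
  [0.73, -1, 2.55, -2, 0],
  [0.73, -1, 2.55, -2, 0],
  [0.73, -1, 2.55, -2, 0],
  [0.73, -1, 2.55, -2, 0],
  [0.73, -1, 2.55, -2, 0],
  [0.73, -1, 2.55, -2, 0],
  [0.73, -1, 2.55, -2, 0],
  [0.73, 0, 0, 0, 0],
])

```text
time: 12.4
tool_pos: [0.5639, 0.1458, 0.3989]
ee_rot: [-0.001, 1.105, -1.306]
wrist_force: [-0.5, -0.3, 0.1]
width: 0.025
```

```bash
python3 - <<'E'
from h import *
rel([.58,.13,.08])
E
```

```text
12.4 [0.56387842 0.14576445 0.39890957] F [-0.50542011 -0.29773076  0.07540532] ydir [ 9.64995044e-01  2.62267859e-01 -3.67558899e-04] q [ 0.42  0.23  0.89 -0.52  2.03 -0.07]
shift cm [ 29.36   1.15 -12.6 ]
```

carry_out([
  [0.73, 2.9, 0.1, -1.25, 0],
  [0.73, 2.9, 0.1, -1.25, 0],
  [0.73, 2.9, 0.1, -1.25, 0],
  [0.73, 2.9, 0.1, -1.25, 0],
  [0.73, 2.9, 0.1, -1.25, 0],
  [0.73, 2.9, 0.1, -1.25, 0],
  [0.73, 2.9, 0.1, -1.25, 0],
  [0.73, 2.9, 0.1, -1.25, 0],
  [0.73, 2.9, 0.1, -1.25, 0],
  [0.73, 2.9, 0.1, -1.25, 0],
  [0.73, 0, 0, 0, 0],
])

```text
time: 13.5
tool_pos: [0.574, 0.126, 0.0826]
ee_rot: [-0.012, 1.104, -1.321]
wrist_force: [-0.7, 0.3, -0.4]
width: 0.0253
```

```bash
python3 - <<'E'
from h import *
s=snap('scene','s2'); rel([.586,.107,.012])
cv2.imwrite('pics/s2c.png',cv2.resize(s['image'][100:320,160:420,::-1],None,fx=2.6,fy=2.6,interpolation=2))
E
```

```text
13.55 [0.57571165 0.12672952 0.08587265] F [-0.02816629 -0.45505429 -0.66023755] ydir [ 9.66083299e-01  2.58230539e-01 -2.19609319e-04] q [ 0.39  0.28  1.46 -0.47  1.47  0.19]
shift cm [ 7.57  0.49 -1.39]
```

View pics/s2c.png

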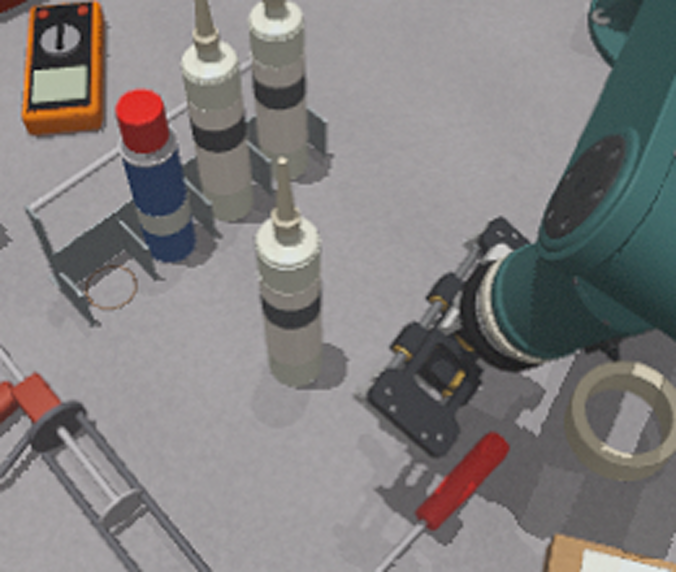

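The scene crop shows the hand tilted back behind the tube (tube base at crop (295,375), fingers hidden behind the plate near (400,400)), with everything undisturbed. Lowering now.

carry_out([
  [0.73, 1.5, 0.1, -0.3, 0],
  [0.73, 1.5, 0.1, -0.3, 0],
  [0.73, 1.5, 0.1, -0.3, 0],
  [0.73, 1.5, 0.1, -0.3, 0],
  [0.73, 1.3, 0.1, -0.3, 0],
  [0.73, 0, 0, 0, 0],
  [0.73, 0, 0, 0, 0],
])

```text
time: 14.25
tool_pos: [0.5873, 0.1113, 0.0155]
ee_rot: [0.01, 1.104, -1.299]
wrist_force: [0.2, -0.5, 0.1]
width: 0.0254
```

```bash
python3 - <<'E'
from h import *
t=robot.snapshot('top'); cv2.imwrite('pics/t2.png',cv2.resize(t['image'][100:280,180:370,::-1],None,fx=3.2,fy=3.2,interpolation=2))
p,M=st(); print(M)
f=np.array([.27,-.963,0]); f/=np.linalg.norm(f)
print('f step 1cm',M.T@f); u=np.array([.542,-.84,0]);print('u',M.T@u);print('d',M.T@np.array([.04,-.999,0])); rel([.5985,.0625,.012])
E
```

```text
14.3 [0.58785324 0.11164114 0.01630689] F [ 0.52156284  0.51012838 -0.70046634] ydir [0.96559469 0.25998545 0.00587045] q [ 0.36  0.35  1.52 -0.48  1.34  0.22]
[[ 0.12194001  0.96559469  0.22969007]
 [-0.43271994  0.25998545 -0.8632271 ]
 [-0.89324358  0.00587045  0.4495347 ]]
f step 1cm [0.44957264 0.01034319 0.89318389]
u [0.42957623 0.30496455 0.84960278]
d [ 0.43716482 -0.22110167  0.87155147]
14.3 [0.58785324 0.11164114 0.01630689] F [ 0.52156284  0.51012838 -0.70046634] ydir [0.96559469 0.25998545 0.00587045] q [ 0.36  0.35  1.52 -0.48  1.34  0.22]
shift cm [ 2.64 -0.25  4.29]
```

View pics/t2.png

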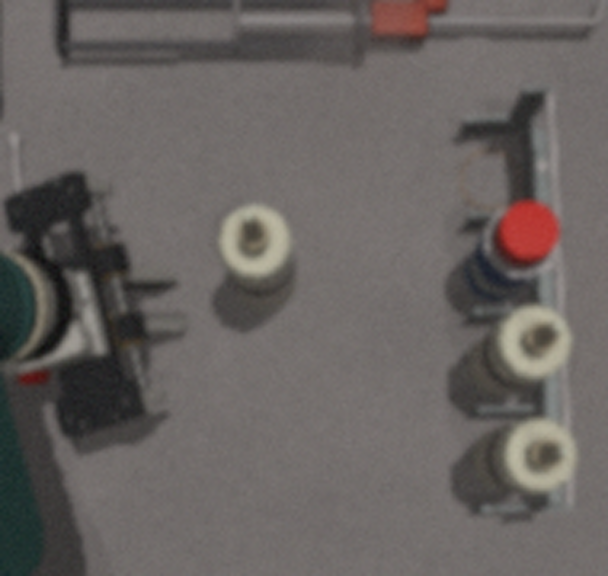

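Fingers point at the tube in the top crop (tips ~(178,305), tube top ~(255,240), base just below it). I'll make contact slowly.

carry_out([
  [0.73, 0.35, -0.03, 0.54, 0],
  [0.73, 0.35, -0.03, 0.54, 0],
  [0.73, 0.35, -0.03, 0.54, 0],
  [0.73, 0.33, -0.03, 0.54, 0],
  [0.73, 0.3, -0.03, 0.54, 0],
  [0.73, 0.27, -0.03, 0.54, 0],
  [0.73, 0.27, -0.03, 0.54, 0],
  [0.73, 0.27, -0.03, 0.54, 0],
  [0.73, 0, 0, 0, 0],
  [0.73, 0, 0, 0, 0],
])

```text
time: 15.3
tool_pos: [0.5983, 0.0628, 0.0133]
ee_rot: [0.013, 1.104, -1.297]
wrist_force: [1.3, -0.2, -0.0]
width: 0.0251
```

```bash
python3 - <<'E'
from h import *
t=snap('top','t3');s=snap('scene','s3')
a=cv2.resize(t['image'][120:270,220:370,::-1],(400,400),interpolation=2);b=cv2.resize(s['image'][130:280,180:330,::-1],(400,400),interpolation=2)
cv2.imwrite('pics/m3.png',np.hstack([a,b])); rel([.684,-.0525,.012])
E
```

```text
15.4 [0.59825323 0.06280837 0.01327685] F [0.43291562 0.52660273 0.23574758] ydir [0.96556768 0.26009498 0.00544671] q [ 0.27  0.34  1.55 -0.49  1.29  0.16]
shift cm [ 6.15  5.28 11.87]
```

View pics/m3.png

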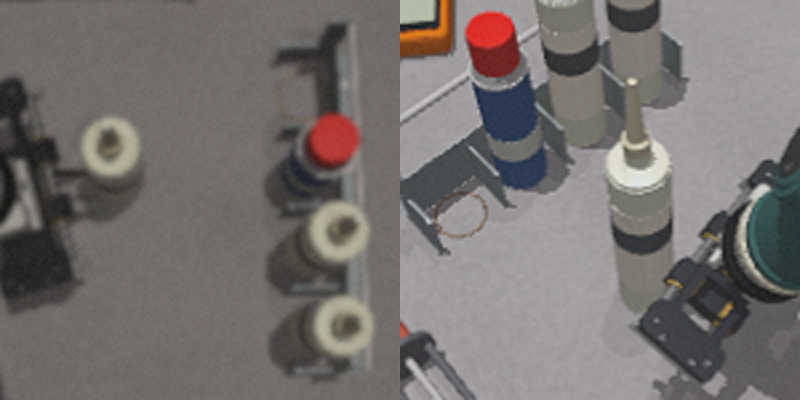

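The left (top) shows the tube top at crop (110,149), shifted ~4 mm toward the rack, centred between the fingers; the right (scene) shows it upright, with the body clear of it. Now the diagonal push to in front of the bay.

carry_out([
  [0.73, 0.16, 0.11, 0.3, 0],
  [0.73, 0.26, 0.19, 0.5, 0],
  [0.73, 0.26, 0.19, 0.5, 0],
  [0.73, 0.26, 0.19, 0.5, 0],
  [0.73, 0.26, 0.19, 0.5, 0],
  [0.73, 0.26, 0.19, 0.5, 0],
  [0.73, 0.26, 0.19, 0.5, 0],
  [0.73, 0.26, 0.19, 0.5, 0],
  [0.73, 0.26, 0.19, 0.5, 0],
  [0.73, 0.26, 0.19, 0.5, 0],
  [0.73, 0.26, 0.19, 0.5, 0],
  [0.73, 0.26, 0.19, 0.5, 0],
  [0.73, 0.16, 0.11, 0.3, 0],
  [0.73, 0, 0, 0, 0],
])

```text
time: 16.8
tool_pos: [0.6387, 0.0016, 0.0128]
ee_rot: [0.013, 1.104, -1.297]
wrist_force: [-1.7, 3.9, 1.7]
width: 0.0251
```

```bash
cat >> h.py <<'E'
def track(f):
    "tube top-face centre from the top picture, bright blob nearest the prediction"
    s=snap('top',f); p,M=st(); x=M[:2,0]/np.linalg.norm(M[:2,0])
    c=p[:2]+x*.0275; q=proj(f,np.array([c[0],c[1],.2]))[0]; u,v=q.round().astype(int)
    im=s['image'].astype(int); m=((im.min(2)>125)&(im.max(2)-im.min(2)<70)).astype(np.uint8)
    n,l,st_,ce=cv2.connectedComponentsWithStats(m); k=1+np.argmin([np.hypot(*(ce[i]-q))+(999 if st_[i,4]<80 else 0) for i in range(1,n)])
    X=at(f,ce[k],.2); print('pred',c,'px',q,'blob',ce[k],st_[k],'tube',X[:2])
    return X
E
python3 - <<'E'
from h import *
track('t4'); rel([.677,-.0555,.012])
E
```

```text
16.85 [0.63867953 0.00161508 0.01274663] F [-1.97006236  1.97724457  2.01149213] ydir [0.9657687  0.25934283 0.00566707] q [ 0.16  0.38  1.49 -0.49  1.25  0.05]
pred [ 0.64610955 -0.02486217] px [291.04063497 156.40327457] blob [290.58849558 156.65044248] [280 146  22  21 226] tube [ 0.64557683 -0.02390435]
16.85 [0.63867953 0.00161508 0.01274663] F [-1.97006236  1.97724457  2.01149213] ydir [0.9657687  0.25934283 0.00566707] q [ 0.16  0.38  1.49 -0.49  1.25  0.05]
shift cm [3.01 2.22 5.77]
```

carry_out([
  [0.73, 0.15, 0.11, 0.3, 0],
  [0.73, 0.26, 0.19, 0.5, 0],
  [0.73, 0.26, 0.19, 0.5, 0],
  [0.73, 0.26, 0.19, 0.5, 0],
  [0.73, 0.26, 0.19, 0.5, 0],
  [0.73, 0.26, 0.19, 0.5, 0],
  [0.73, 0.26, 0.19, 0.5, 0],
  [0.73, 0.26, 0.19, 0.5, 0],
  [0.73, 0.26, 0.19, 0.5, 0],
  [0.73, 0.26, 0.19, 0.5, 0],
  [0.73, 0.26, 0.19, 0.5, 0],
  [0.73, 0.16, 0.11, 0.4, 0],
  [0.73, 0, 0, 0, 0],
])

```text
time: 18.15
tool_pos: [0.6758, -0.0543, 0.0125]
ee_rot: [0.013, 1.104, -1.296]
wrist_force: [-1.8, 2.6, 2.5]
width: 0.0252
```

```bash
python3 - <<'E'
from h import *
X=track('t5'); s=snap('scene','s5')
a=cv2.imread('pics/t5.png')[100:250,230:380];b=cv2.imread('pics/s5.png')[130:280,150:300]
cv2.imwrite('pics/m5.png',np.hstack([cv2.resize(i,(400,400),interpolation=2) for i in(a,b)]))
p,M=st(); print(M.T@np.append(np.array([.6865,-.137])-X[:2],0.012-p[2])*100)
E
```

```text
18.2 [ 0.67576674 -0.05426815  0.01236981] F [-0.93771177  2.41750748  3.14006811] ydir [0.96560686 0.25994094 0.0058397 ] q [ 0.06  0.43  1.43 -0.49  1.23 -0.04]
pred [ 0.68322231 -0.08073822] px [317.28822926 139.26956406] blob [316.19574468 139.52340426] [306 128  22  22 235] tube [ 0.68266529 -0.07840913]
18.25 [ 0.67574119 -0.05425217  0.01230504] F [-0.60995789  2.13358634  2.43883928] ydir [0.96557373 0.26006461 0.00581095] q [ 0.06  0.43  1.43 -0.49  1.23 -0.04]
[ 2.61347892 -1.15364887  5.12988349]
```

View pics/m5.png

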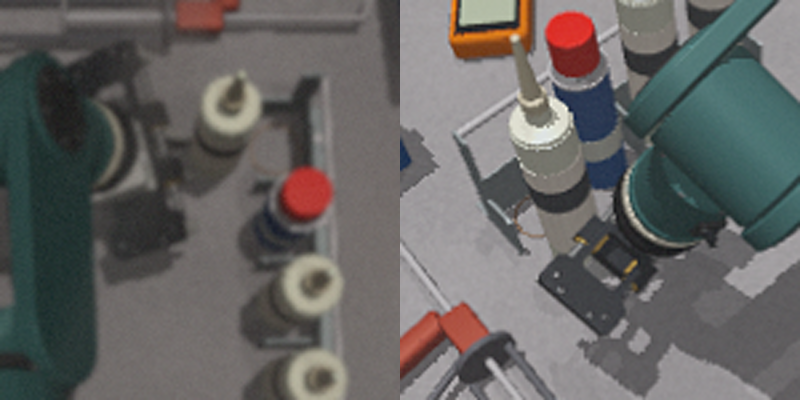

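Tube upright at the mouth, in line with the ring (left crop tube at (230,110), right crop tube base at (565,240) beside ring (525,220)). Pushing straight in, most of the way.

carry_out([
  [0.73, 0.13, -0.06, 0.25, 0],
  [0.73, 0.22, -0.1, 0.43, 0],
  [0.73, 0.22, -0.1, 0.43, 0],
  [0.73, 0.22, -0.1, 0.43, 0],
  [0.73, 0.22, -0.1, 0.43, 0],
  [0.73, 0.22, -0.1, 0.43, 0],
  [0.73, 0.22, -0.1, 0.43, 0],
  [0.73, 0.22, -0.1, 0.43, 0],
  [0.73, 0.22, -0.1, 0.43, 0],
  [0.73, 0.2, -0.06, 0.4, 0],
  [0.73, 0, 0, 0, 0],
  [0.73, 0, 0, 0, 0],
])

```text
time: 19.45
tool_pos: [0.6793, -0.1006, 0.0121]
ee_rot: [0.016, 1.104, -1.293]
wrist_force: [1.7, 3.6, 3.0]
width: 0.0256
```

```bash
python3 - <<'E'
from h import *
X=track('t6'); s=snap('scene','s6')
a=cv2.imread('pics/t6.png')[100:250,250:400];b=cv2.imread('pics/s6.png')[130:280,150:300]
cv2.imwrite('pics/m6.png',np.hstack([cv2.resize(i,(400,400),interpolation=2) for i in(a,b)]))
p,M=st(); print(M.T@np.append(np.array([.6865,-.137])-X[:2],0.012-p[2])*100)
E
```

```text
19.5 [ 0.67933182 -0.10056207  0.01215809] F [1.2839239  3.270023   2.51506687] ydir [0.96537817 0.26075893 0.00705498] q [-0.01  0.42  1.43 -0.48  1.19 -0.11]
pred [ 0.68687368 -0.12700768] px [338.98696624 137.65661706] blob [337.5720524  137.68995633] [328 126  22  22 229] tube [ 0.68679017 -0.12398832]
19.55 [ 0.6792657  -0.1005321   0.01210896] F [1.16775868 3.18650387 2.07360592] ydir [0.96538821 0.26072637 0.0068817 ] q [-0.01  0.42  1.43 -0.48  1.19 -0.11]
[ 0.5694956  -0.36733626  1.11118715]
```

View pics/m6.png

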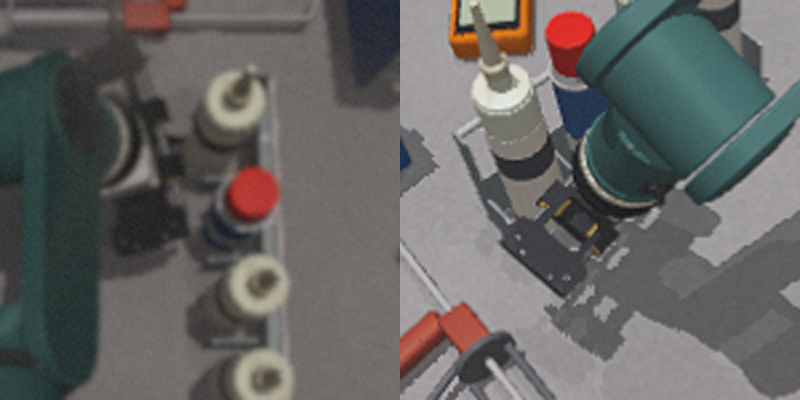

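The tube is in the bay, ~13 mm short of home. The hand's near end would come close to the spray can, so I'll back off 2 cm, turn the hand square to the rack and finish the push.

carry_out([
  [0.73, -0.3, 0, -0.4, 0],
  [0.73, -0.25, 0, -0.5, 0],
  [0.73, -0.25, 0, -0.5, 0],
  [0.73, -0.25, 0, -0.5, 0],
  [0.73, 0, 0, 0, 4],
  [0.73, 0, 0, 0, 4],
  [0.73, 0, 0, 0, 4],
  [0.73, 0, 0, 0, 4],
  [0.73, 0, 0, 0, 0],
  [0.73, 0, 0, 0, 0],
])

```text
time: 20.55
tool_pos: [0.6726, -0.0795, 0.0124]
ee_rot: [0.288, 1.105, -1.298]
wrist_force: [0.3, -0.3, -0.3]
width: 0.0252
```

```bash
python3 - <<'E'
from h import *
X=track('t7'); p,M=st(); print(M)
d=np.array([.04,-.9992])
for k in(.032,.0285,.0275): # tube centre ahead of TCP along d
    g=np.append(X[:2]-d*k,.014); print('touch',k,(M.T@(g-p)*100).round(2))
print('d cm',M.T@np.append(d,0), 'home rem',M.T@np.append(np.array([.6865,-.137])-X[:2],0)*100)
E
```

```text
20.6 [ 0.67264788 -0.07954651  0.0124051 ] F [ 0.20923457 -0.01052825  0.024901  ] ydir [0.99167988 0.01303917 0.12806635] q [ 0.02  0.41  1.44 -0.49  1.2   0.2 ]
pred [ 0.68005406 -0.10603044] px [329.18301062 140.7653725 ] blob [337.65517241 138.02586207] [328 126  22  22 232] tube [ 0.68606111 -0.12415635]
20.6 [ 0.67264788 -0.07954651  0.0124051 ] F [ 0.20923457 -0.01052825  0.024901  ] ydir [0.99167988 0.01303917 0.12806635] q [ 0.02  0.41  1.44 -0.49  1.2   0.2 ]
[[ 0.1210519   0.99167988 -0.04378866]
 [-0.43287273  0.01303917 -0.90136074]
 [-0.89329034  0.12806635  0.4308496 ]]
touch 0.032 [0.55 1.21 1.15]
touch 0.0285 [0.7  1.22 1.47]
touch 0.0275 [0.75 1.22 1.56]
d cm [0.43736851 0.02663846 0.8988881 ] home rem [0.56127946 0.02677722 1.15575426]
```

carry_out([
  [0.73, 0, 0.4, 0, 0],
  [0.73, 0, 0.4, 0, 0],
  [0.73, 0, 0.4, 0, 0],
  [0.73, 0.2, 0, 0.4, 0],
  [0.73, 0.2, 0, 0.4, 0],
  [0.73, 0.19, 0, 0.4, 0],
  [0.73, 0.19, 0, 0.4, 0],
  [0.73, 0.19, 0, 0.4, 0],
  [0.73, 0.15, 0, 0.3, 0],
  [0.73, 0.1, 0, 0.2, 0],
  [0.73, 0, 0, 0, 0],
  [0.73, 0, 0, 0, 0],
])

```text
time: 21.8
tool_pos: [0.6851, -0.1073, 0.014]
ee_rot: [0.291, 1.105, -1.297]
wrist_force: [1.2, 2.4, 0.1]
width: 0.0255
```

```bash
python3 - <<'E'
from h import *
X=track('t8'); track('t9')
E
```

```text
21.85 [ 0.68514583 -0.10731629  0.01399931] F [1.43230839 3.02488567 0.59799089] ydir [0.99156001 0.0120276  0.1290894 ] q [-0.02  0.43  1.41 -0.48  1.19  0.16]
pred [ 0.69257936 -0.13379255] px [342.12978117 135.04429384] blob [342.69847328 139.20610687] [331 127  23  29 262] tube [ 0.68353776 -0.1348811 ]
21.9 [ 0.68515664 -0.10731379  0.01400616] F [1.35532265 2.21948387 0.55849777] ydir [0.99155859 0.01203482 0.12909964] q [-0.02  0.43  1.41 -0.48  1.19  0.16]
pred [ 0.69259082 -0.13378988] px [342.12845299 135.03902359] blob [342.80898876 139.70411985] [331 127  23  29 267] tube [ 0.68245744 -0.1351019 ]
```

carry_out([
  [0.73, 0.05, 0, 0.1, 0],
  [0.73, 0.05, 0, 0.1, 0],
  [0.73, 0.05, 0, 0.1, 0],
  [0.73, 0, 0, 0, 0],
])

```text
time: 22.3
tool_pos: [0.685, -0.1107, 0.0139]
ee_rot: [0.291, 1.105, -1.298]
wrist_force: [0.2, 3.3, 0.2]
width: 0.0254
```

carry_out([
  [0.73, 0.04, 0, 0.09, 0],
  [0.73, 0, 0, 0, 0],
])

```text
time: 22.5
tool_pos: [0.685, -0.1118, 0.0139]
ee_rot: [0.291, 1.105, -1.298]
wrist_force: [0.1, 3.9, 0.6]
width: 0.0255
```

carry_out([
  [0.73, 0.04, 0, 0.09, 0],
  [0.73, 0, 0, 0, 0],
])

```text
time: 22.7
tool_pos: [0.6851, -0.1125, 0.0139]
ee_rot: [0.291, 1.105, -1.297]
wrist_force: [0.4, 4.9, -0.5]
width: 0.0254
```

carry_out([
  [0.73, 0.04, 0, 0.09, 0],
  [0.73, 0, 0, 0, 0],
])

```text
time: 22.9
tool_pos: [0.6851, -0.1126, 0.0139]
ee_rot: [0.292, 1.106, -1.296]
wrist_force: [-0.7, 6.8, 1.7]
width: 0.0256
```

```bash
python3 - <<'E'
from h import *
st(); track('t10')
s=snap('scene','s10')
a=cv2.imread('pics/t10.png')[100:200,280:380];b=cv2.imread('pics/s10.png')[130:250,150:270]
cv2.imwrite('pics/m10.png',np.hstack([cv2.resize(i,(400,400),interpolation=2) for i in(a,b)]))
E
```

```text
22.9 [ 0.68513277 -0.11261982  0.01388276] F [-0.69257131  6.78749963  1.65725963] ydir [0.99156299 0.01177215 0.12909007] q [-0.03  0.43  1.42 -0.48  1.19  0.15]
22.95 [ 0.68514513 -0.11261304  0.01390228] F [-0.18310963  6.49767222  0.99238242] ydir [0.99156366 0.01189687 0.12907354] q [-0.03  0.43  1.42 -0.48  1.19  0.15]
pred [ 0.69260548 -0.13908176] px [344.60602954 135.04198962] blob [344.05439331 138.78242678] [334 127  22  22 239] tube [ 0.68446887 -0.13778742]
```

carry_out([
  [0.73, -0.2, 0, -0.4, 0],
  [0.73, -0.2, 0, -0.4, 0],
  [0.73, -0.4, 0, -0.8, 0],
  [0.73, -0.6, 0, -1.2, 0],
  [0.73, -0.6, 0, -1.2, 0],
  [0.73, -0.6, 0, -1.2, 0],
  [0.73, -0.6, 0, -1.2, 0],
  [0.73, -0.6, 0, -1.2, 0],
  [0.73, -0.6, 0, -1.2, 0],
  [0.73, -0.6, 0, -1.2, 0],
  [0.73, -0.6, 0, -1.2, 0],
  [0.73, -2.2, 0.3, 1.1, 0],
  [0.73, -2.2, 0.3, 1.1, 0],
  [0.73, -2.2, 0.3, 1.1, 0],
  [0.73, 0, 0, 0, 0],
  [0.73, 0, 0, 0, 0],
])

```text
time: 24.6
tool_pos: [0.683, 0.011, 0.0902]
ee_rot: [0.294, 1.105, -1.295]
wrist_force: [0.1, 0.9, -0.4]
width: 0.0254
```

```bash
python3 - <<'E'
from h import *
st(); s=snap('scene','s11');t=snap('top','t11')
# predicted outline of a home tube base/top
th=np.linspace(0,6.28,60); a=s['image'][:,:,::-1].copy()
for f,im in(('s11',a),):
  for z in(0,.2):
    for q in proj(f,np.c_[.6865+.0245*np.cos(th),-.137+.0245*np.sin(th),z+0*th]): im[int(round(q[1])),int(round(q[0]))]=(0,0,255)
b=t['image'][:,:,::-1]
cv2.imwrite('pics/m11.png',np.hstack([cv2.resize(b[100:250,240:390],(400,600),interpolation=2)[:, :],cv2.resize(a[110:260,150:250],(400,600),interpolation=2)]))
im=t['image'].astype(int);m=((im.min(2)>125)&(im.max(2)-im.min(2)<70)).astype(np.uint8)
n,l,S,C=cv2.connectedComponentsWithStats(m)
for k in range(1,n):
  if 150<S[k,4]<500: print(S[k],C[k],at('t11',C[k],.2))
# changes against first picture
i0=cv2.imread('pics/t0.png'); 
for nm,(x0,y0,x1,y1) in dict(tape=(138,232,192,283),driver=(178,138,200,224),meter=(398,168,476,236),fuse=(96,178,156,232),stored=(325,165,362,262)).items():
  print(nm,np.abs(i0[y0:y1,x0:x1].astype(int)-b[y0:y1,x0:x1]).mean().round(1))
E
```

```text
24.6 [0.68303071 0.01096992 0.0902474 ] F [ 0.08452588  0.89982848 -0.36847879] ydir [0.99144664 0.01173874 0.12998371] q [ 0.16  0.4   1.3  -0.47  1.41  0.25]
[334 127  22  39 282] [344.91134752 140.60638298] [ 0.68051614 -0.13955957  0.2       ]
[413 178  23  25 332] [424.12951807 190.18674699] [ 0.57453111 -0.30642329  0.2       ]
[143 241  22  37 224] [150.44642857 261.26785714] [0.4249128  0.26796056 0.2       ]
tape 34.4
driver 38.2
meter 12.4
fuse 16.9
stored 12.8
```

View pics/m11.png

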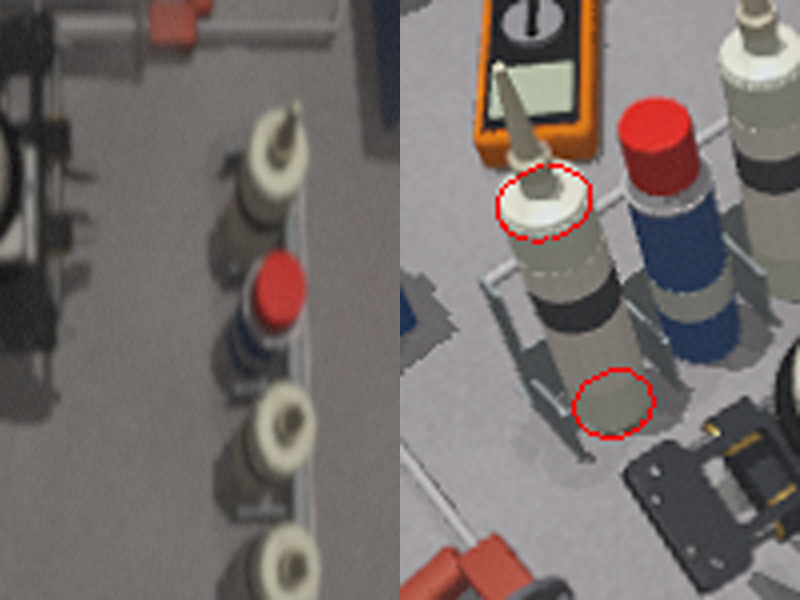

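The overlay shows the tube upright with its base and top on the predicted home outline and the hand clear. The arm's shade covers the driver and tape, so I'll lift away and check them numerically.

carry_out([
  [0.73, -2.7, 0.4, 1.3, 0],
  [0.73, -2.7, 0.4, 1.3, 0],
  [0.73, -2.7, 0.4, 1.3, 0],
  [0.73, -2.7, 0.4, 1.3, 0],
  [0.73, -2.7, 0.4, 1.3, 0],
  [0.73, -2.7, 0.4, 1.3, 0],
  [0.73, -2.7, 0.4, 1.3, 0],
  [0.73, -2.7, 0.4, 1.3, 0],
  [0.73, 0, 0, 0, 0],
  [0.73, 0, 0, 0, 0],
])

```text
time: 25.7
tool_pos: [0.6837, 0.0107, 0.3304]
ee_rot: [0.288, 1.105, -1.3]
wrist_force: [0.1, -0.5, -0.1]
width: 0.0255
```

```bash
python3 - <<'E'
from h import *
st(); snap('scene','s12');snap('top','t12')
for v,R_ in dict(s=dict(tape=(374,236,428,288),driver=(292,262,360,334),fuse=(364,302,428,358),meter=(166,98,204,152),can=(204,132,240,204),st2=(230,110,260,186),st1=(255,95,282,170),saw=(122,236,200,296)),t=dict(meter=(398,168,476,236),fuse=(96,178,156,232),tape=(138,232,192,283),driver=(178,138,200,224),st1=(328,228,362,262),st2=(328,192,362,226),can=(326,166,358,196))).items():
  a=cv2.imread(f'pics/{v}0.png',0);b=cv2.imread(f'pics/{v}12.png',0)
  for n,(x0,y0,x1,y1) in R_.items():
    r=cv2.matchTemplate(b[y0-8:y1+8,x0-8:x1+8],a[y0:y1,x0:x1],cv2.TM_CCOEFF_NORMED);_,s,_,loc=cv2.minMaxLoc(r);print(v,n,round(s,2),loc[0]-8,loc[1]-8)
E
```

```text
25.7 [0.68370973 0.01072244 0.33037395] F [ 0.09747215 -0.53905087 -0.12631936] ydir [0.99178587 0.01178333 0.12736537] q [ 0.16  0.35  0.88 -0.48  1.82  0.04]
s tape 0.78 0 0
s driver 0.54 0 0
s fuse 1.0 0 0
s meter 0.58 0 0
s can 0.2 0 0
s st2 0.01 -8 -8
s st1 -0.15 0 0
s saw 1.0 0 0
t meter 1.0 0 0
t fuse 0.21 -8 3
t tape 0.14 6 8
t driver 0.12 0 -8
t st1 1.0 0 0
t st2 1.0 0 0
t can 0.99 0 0
```

Every bystander matches its starting place with zero shift in at least one view. The low scores come from the arm or its shadow. Handing in.

```bash
python3 -c "
from bench import robot
print(robot.close_job())"
```

```text
the job is handed in; nothing more can be done
None
```

The tube is home in the empty bay: upright, standing against the back plate, with nothing touching it. I handed the job in at about 26 s of the 51 s allowed.

- **Tilting the hand:** Pointing straight down, the gripper body would have hit the tall tube before the fingertips did. The moves have no tilt, so I reached past the arm's limit well away from the counter items. That leaned the hand back about 27°, and the lean stayed for the rest of the job.
- **Pushing:** I left the fingers about 25 mm apart as an open cradle, touching roughly 15–20 mm above the counter. I slid the tube diagonally to the bay mouth, then straight in. Just short of home I backed off and turned the hand 16° to keep clear of the spray can, then finished the push.
- **At the back plate:** The force rose from about 4 N to 6.8 N and the hand stopped advancing. I then withdrew and lifted clear.

**Last checks:**
- **Tube position:** In the scene picture the tube's base and top lie on the outline predicted for a home tube. The last clean top-view measurement put it at about (0.684, -0.138), against an estimated home of (0.6865, -0.137).
- **Bystanders:** All matched their starting places with zero shift in at least one view. The meter, spray can, both stored tubes and fuse carton matched almost perfectly. The tape (0.78) and screwdriver (0.54) matched only weakly, because the arm and its shadow covered part of them.
- **Measurements that disagreed:** After the hand withdrew, the automatic top-view fix on the tube was off by a few millimetres because its bright patch ran into something else bright, most likely the nozzle or the rail. I relied on the outline overlay and the contact force instead.

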